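Reset the three tripped switch boxes in order

ROBOT

A 6-joint arm with a two-finger parallel gripper is mounted at the origin on a cart in front of the work surface, level with it; the furniture and walls round the work are solid. World frame = base frame: x ahead of the robot, y to its left, z up, the work surface at z = 0. Lengths are in m, angles in rad, forces in N, time in s.
With the tool pointing down it reaches from about 0.35 to 0.85 m from the base axis. Payload 8.1 kg.
Tool frame: the origin (TCP) lies at the centre of the arm's flange, where the gripper is bolted on; the fingertips stand 186 mm ahead of it and the grasp point (between the pads) lies 167 mm ahead of it (robot.grasp_offset is the distance from the TCP to the grasp point, in m); z points along the fingers, y is the line along which they close (so a half turn about z gives the same grasp; the last joint's range is limited). The gripper opens to 93 mm and grips with 3 to 60 N. Pads are 15 mm wide; open, the fingers measure 128 mm over their backs; the gripper's body (75 mm by 188 mm) begins 65 mm behind the grasp point.
Start: joints at [1.169, 0.13, 1.488, -0, 1.523, -0.085], TCP at [0.187, 0.57, 0.405] pointing down, gripper open.
Joint ranges: [-2.96, 2.96], [-0.89, 2.26], [0.02, 2.5], [-1.34, 4.48], [0, 2.73], [-2.66, 2.66]. Speed limits (rad/s): [2.39, 2.39, 2.79, 3.14, 3.14, 3.14].

INTERFACE

Orientations are given as a rotation vector (axis times angle).
In Python, from plant import robot gives the robot as it stands.
- The arm moves only by the tool drive_tool, never from a script. Its argument "moves" is one flat list of numbers, 7 for each row, row after row: the finger opening in mm, from 0 to 93, then the shift along the tool's x, y, z in mm, then the turn, a rotation vector about the tool's x, y, z in degrees. A call has 1 to 8 rows; each row shifts and turns the commanded pose from where the row before left it, along the tool's axes as they then stand; what a row does not reach is not made up. A row lasts 1/10 s, in which the tool goes at most 50 mm and 8.59 degrees, less where a joint would pass 70% of its speed; a pose out of reach is approached as far as the arm can. A call is refused whole if a number of a shift passes 50 or a number of a turn 8.59, either way. A call with a gripper value outside its range is refused whole. The fingers move at their own pace and stop on an object; "grip_force" is the grip in N (left out, the last holds). Time passes only in rows, so rows that do not move let the fingers close. It gives the time, the measured TCP pose, the force, the opening and the grip force at its end, in the units of the state.
- robot.read_state(): the state, without advancing time (a new reading comes with each control period).
- robot.read_camera(name): name is "side" or "top" or "wrist"; returns a dict with "color" (384x512x3 uint8, red, green, blue), "depth" (384x512 float32, m along the optical axis (not along the pixel's ray), 0 where there is no reading), "mtx" (3x3 intrinsics, pixels), "R" (3x3) and "t" (3): a world point X has camera coordinates R X + t. Camera axes: x right, y down, z forward; pixel columns grow to the right and rows downward; lengths in m; the calibration is good to about 2 mm. A picture is of the moment at which its call begins.
- robot.close_job(): hands the job in; it is judged then, once.
The state is a dict: "t": time; "q": joint angles; "dq": joint speeds; "joint_torque": joint torques, N m; "tool_pos": TCP position; "orientation": TCP orientation; "force": force on the tool from outside, world axes, zero at the start; "wrist_torque": the same for the moment, N m; "opening": finger opening in m; "gripper_force": force on a finger pad.
Only numpy, scipy, OpenCV 4.12 (cv2) and the standard library are available. Lean on these libraries where they do the work, as an engineer would, in place of code of your own. Each camera call takes 0.05 s, during which the arm holds its last target. There are 200 camera calls.

TASK

The reset buttons of the three bench switch boxes have popped up: press each one fully down with the fingertips, gently, first the broad mushroom-shaped button, then the square one, then the thin round pin. Only press: do not lift, tip or push the boxes along, and leave the other things on the bench where they are.

Things in the scene. Friction and masses are not known exactly. Their poses are not given: they have to be found in the camera images.
- mushroom_box: Loose grey switch box, 80 x 80 mm, 44 mm high to its metal cover, about 0.9 kg, on rubber feet, with a broad round mushroom-shaped button, 38 mm across, flat for the middle 28 mm, mid-cover in a steel collar 40 mm across, its rim 50 mm up. Origin: centre of the underside; z up; a black gland sticks out 12 mm on the +x side. The boxes are alike but for the button, in any order.
- mushroom_top (a point): Centre of the pressing face of the mushroom box's button (it moves with the button): 76 mm above the bench with the button fully up, 66 mm with it fully down, always clear of the collar.
- mushroom_button (a joint): How far that button is pushed in, m: 0 fully up, 0.010 fully down on its stop, a rubber cushion that takes up from 5 N, gives 4 mm by 15 N, then is hard, and springs back. It slides straight down against a friction of about 3 N, has no spring and stays where it is left; it starts 0 to 2 mm in and counts as down from 7 mm.
- square_box: Loose grey switch box, 80 x 80 mm, 44 mm high to its metal cover, about 0.9 kg, on rubber feet, with a square button, 24 by 24 mm, flat topped, mid-cover in a steel collar 40 mm across, its rim 50 mm up. Origin: centre of the underside; z up; a black gland sticks out 12 mm on the +x side. The boxes are alike but for the button, in any order.
- square_top (a point): Centre of the pressing face of the square box's button (it moves with the button): 76 mm above the bench with the button fully up, 66 mm with it fully down, always clear of the collar.
- square_button (a joint): How far that button is pushed in, m: 0 fully up, 0.010 fully down on its stop, a rubber cushion that takes up from 5 N, gives 4 mm by 15 N, then is hard, and springs back. It slides straight down against a friction of about 3 N, has no spring and stays where it is left; it starts 0 to 2 mm in and counts as down from 7 mm.
- pin_box: Loose grey switch box, 80 x 80 mm, 44 mm high to its metal cover, about 0.9 kg, on rubber feet, with a thin round pin button, 13 mm across, flat topped, mid-cover in a steel collar 40 mm across, its rim 50 mm up. Origin: centre of the underside; z up; a black gland sticks out 12 mm on the +x side. The boxes are alike but for the button, in any order.
- pin_top (a point): Centre of the pressing face of the pin box's button (it moves with the button): 76 mm above the bench with the button fully up, 66 mm with it fully down, always clear of the collar.
- pin_button (a joint): How far that button is pushed in, m: 0 fully up, 0.010 fully down on its stop, a rubber cushion that takes up from 5 N, gives 4 mm by 15 N, then is hard, and springs back. It slides straight down against a friction of about 3 N, has no spring and stays where it is left; it starts 0 to 2 mm in and counts as down from 7 mm.
- white_jar: Loose white jar with a pale screw cap, 42 mm across, 50 mm high, standing between boxes; origin under its centre. Bystander.
- bolt: Loose hexagon bolt standing on its head, 19 x 22 mm, 48 mm high, between boxes; origin under its centre. Bystander.
- steel_block: Loose grey steel block with holes, 75 x 50 x 25 mm, between the robot and the boxes; origin under its centre. Bystander.
- tape_measure: Loose yellow tape measure, 41 x 80 mm, 61 mm high, near the robot; origin under its centre. Bystander.
Mind the look-alikes: they are no part of the job. Leave any orange look-alike of the mushroom_box alone. Leave any purple look-alike of the pin_box alone.

How it is judged:
By the outcome, as a careful person would: the job done as asked, in the order asked, and still so for the second after the job is handed in, with the robot touching nothing.
It also fails if it takes over 48 s, if anything falls off the work surface, if the arm or the gripper's body presses on something with over 40 N, if the wrist force passes 120 N, or if a joint passes its speed limit or range.

## Working session

There is one attempt and no reset: what is moved stays moved. The work goes in short steps, Python scripts to look and compute and a tool call to move; the robot and the scene stay as the last step left them, time stands still between calls to the robot, and variables do not carry over. Pictures are saved under pics/ and viewed, at most 10 in all, crops included, and the job is handed in when it is done.

Besides the shell and the picture viewer there is one more tool, called after ">>>" as name(argument=value, ...), one argument or row to a line, values as JSON. drive_tool: Moves the arm, as the interface text tells. Its arguments: {"type":"object","properties":{"moves":{"type":"array","items":{"type":"number"}},"grip_force":{"type":"number"}},"required":["moves"]}

```bash
ls; mkdir -p pics; cat > h.py <<'E'
import numpy as np, cv2
from plant import robot
def shot(n,f=None):
    c=robot.read_camera(n)
    if f: cv2.imwrite(f,c["color"][:,:,::-1])
    np.savez('%s.npz'%n,**c); return c
def ray(c,u,v,z):
    d=c["R"].T@np.linalg.inv(c["mtx"])@np.array([u,v,1.]); o=-c["R"].T@c["t"]
    return o+d*(z-o[2])/d[2]
def cloud(c):
    v,u=np.mgrid[:384,:512]; p=np.stack([u,v,np.ones_like(u)],-1)@np.linalg.inv(c["mtx"]).T*c["depth"][...,None]
    return (p-c["t"])@c["R"]
E
python3 - <<'E'
from h import *
a=shot("top");b=shot("side")
im=np.hstack([a["color"],b["color"]])[:,:,::-1]
cv2.imwrite('pics/top.png',a["color"][:,:,::-1]);cv2.imwrite('pics/side.png',b["color"][:,:,::-1])
s=robot.read_state();print(s)
for c in(a,b):print(-c["R"].T@c["t"],c["mtx"][0,0])
E
```

```text
pics
{'t': 0.1, 'q': array([ 1.16860966e+00,  1.31097958e-01,  1.48917748e+00, -2.83146885e-05,
        1.52298738e+00, -8.54389248e-02]), 'dq': array([ 0.00071725, -0.00094301, -0.00252785, -0.00136124,  0.00099639,
       -0.00013433]), 'joint_torque': array([ 3.33631560e-04, -5.61341679e+01, -4.93094730e+01,  7.69989635e-02,
        2.91712268e-02, -3.97206065e-05]), 'tool_pos': array([0.18681225, 0.56996076, 0.40378083]), 'orientation': array([-4.95407311e-01, -3.10190405e+00,  2.55632277e-03]), 'force': array([0.56079727, 0.15917392, 0.6688758 ]), 'wrist_torque': array([ 0.00425594,  0.01406032, -0.00395902]), 'gripper_force': 0.0, 'opening': 0.09275725503790316}
[ 0.32172424 -0.0035845   1.16943363] 358.27332577444446
[ 0.21043224 -0.77135378  0.59120099] 397.6780687816478
```

View pics/top.png

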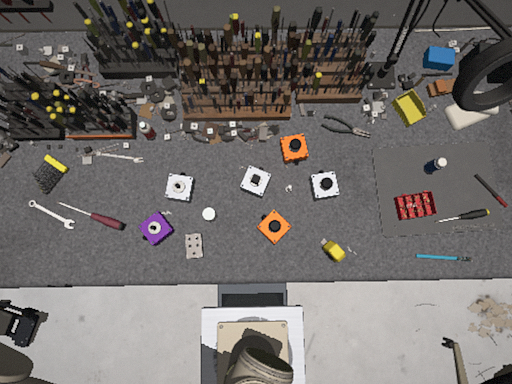

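View pics/side.png

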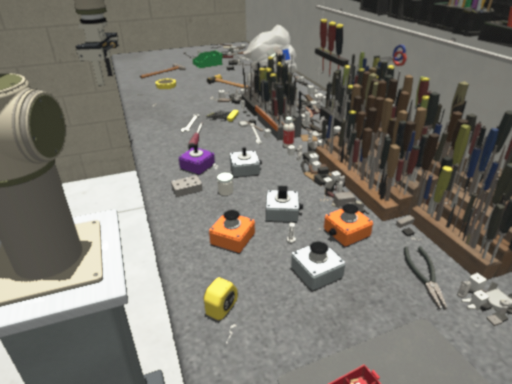

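The top view shows the grey boxes: pin at about (180,187), square at (255,181) and mushroom at (325,184). The look-alikes are orange at (295,148) and (275,227), and purple at (155,228). The jar is at (208,214), the bolt at (290,187), the block at (193,246) and the tape measure at (333,250). The side view agrees.

```bash
python3 - <<'E'
from h import *
a=dict(np.load('top.npz'));b=dict(np.load('side.npz'))
P=cloud(a);hsv=cv2.cvtColor(a["color"],cv2.COLOR_RGB2HSV)
for n,(u,v) in dict(pin=(180,187),sq=(255,181),mush=(325,184)).items():
    w=np.zeros((384,512),bool);w[v-22:v+23,u-22:u+23]=1
    m=((w)&(hsv[...,2]>130)&(hsv[...,1]<60)).astype(np.uint8)
    cs,_=cv2.findContours(m,cv2.RETR_EXTERNAL,cv2.CHAIN_APPROX_NONE);c=max(cs,key=cv2.contourArea)
    r=cv2.minAreaRect(c);X=ray(a,*r[0],.044)
    wc=np.array([ray(a,*q,.044)[:2] for q in cv2.boxPoints(r)])
    f=np.zeros_like(m);cv2.drawContours(f,[c],-1,1,-1)
    k=w&(P[...,2]>.06)&(P[...,2]<.085)
    print(n,'cover',X.round(4),'sides',np.linalg.norm(np.diff(wc,axis=0),axis=1).round(3),'yaw',np.degrees(np.arctan2(*(wc[1]-wc[0])[::-1])).round(1),
     'top cloud',k.sum(),np.median(P[k],0).round(4), 'cover z',np.median(P[(f>0)&(m>0)],0).round(3))
Q=cloud(b)
k=(Q[...,2]>.055)&(Q[...,2]<.09)&(Q[...,0]>.2)&(Q[...,0]<.65)&(abs(Q[...,1])<.4)
n,l,s,_=cv2.connectedComponentsWithStats(k.astype(np.uint8))
for i in range(1,n):
    if s[i,4]>15: print('side',s[i],Q[l==i].mean(0).round(4),Q[l==i][:,2].max().round(4))
t=a["color"][130:270,130:360,::-1];cv2.imwrite('pics/crop.png',cv2.resize(t,None,fx=3.4,fy=3.4,interpolation=cv2.INTER_CUBIC))
E
```

```text
pin cover [0.5289 0.2274 0.044 ] sides [0.081 0.079 0.081] yaw -9.8 top cloud 17 [0.5255 0.2245 0.0741] cover z [0.528 0.226 0.045]
sq cover [ 0.5468 -0.0178  0.044 ] sides [0.079 0.079 0.079] yaw -23.1 top cloud 66 [ 0.5432 -0.0201  0.075 ] cover z [ 0.545 -0.018  0.044]
mush cover [ 0.5297 -0.2411  0.044 ] sides [0.08  0.08  0.079] yaw -79.4 top cloud 110 [ 0.5271 -0.241   0.0743] cover z [ 0.527 -0.238  0.044]
side [193 144   5  10  39] [0.4007 0.2976 0.0681] 0.0808
side [242 147   4  11  36] [0.5296 0.2253 0.0682] 0.0808
side [277 185  10  14 135] [ 0.5442 -0.0224  0.0713] 0.0824
side [341 204  10  10  50] [ 0.6448 -0.1475  0.0771] 0.0811
side [223 209  17  14 156] [ 0.3985 -0.0768  0.076 ] 0.0806
side [309 241  19  15 208] [ 0.5281 -0.2429  0.0752] 0.0797
side [205 277  28  24 404] [ 0.3163 -0.2654  0.0616] 0.0658
```

View pics/crop.png

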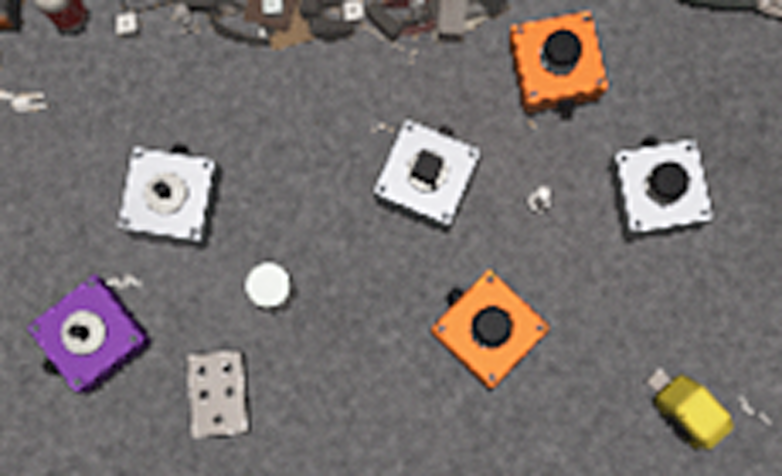

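>>> drive_tool(
  moves=[0,-32,-36,3,0,0,0,0,-32,-36,3,0,0,0,0,-32,-36,3,0,0,0,0,-32,-36,3,0,0,0,0,-32,-36,3,0,0,0,0,-32,-36,3,0,0,0,0,-32,-36,3,0,0,0,0,-32,-36,3,0,0,0],
  grip_force=20,
)

```text
t: 0.9
tool_pos: [0.3405, 0.2149, 0.3804]
orientation: [0.495, 3.102, -0.0]
force: [0.8, -0.1, -0.0]
opening: 0.0336
gripper_force: 0.0
```

>>> drive_tool(
  moves=[0,-32,-36,3,0,0,0,0,-32,-36,3,0,0,0,0,-32,-36,3,0,0,0,0,-32,-36,3,0,0,0,0,-32,-36,3,0,0,0,0,-32,-36,3,0,0,0,0,-32,-36,3,0,0,0,0,-32,-36,3,0,0,0],
)

```text
t: 1.7
tool_pos: [0.4942, -0.1388, 0.3562]
orientation: [-0.496, -3.102, -0.0]
force: [0.7, -0.2, 1.2]
opening: 0.0005
gripper_force: 0.0
```

>>> drive_tool(
  moves=[0,-21,-29,0,0,0,0,0,-21,-29,0,0,0,0,0,-21,-29,0,0,0,0,0,0,0,0,0,0,0,0,0,0,0,0,0,0],
)

```text
t: 2.2
tool_pos: [0.5265, -0.2395, 0.3559]
orientation: [-0.498, -3.1, -0.001]
force: [-0.3, 0.8, -0.6]
opening: 0.0005
gripper_force: 0.0
```

```bash
cat > w.py <<'E'
from h import *
import sys
from scipy.spatial.transform import Rotation as Ro
f,x0,y0=sys.argv[1],float(sys.argv[2]),float(sys.argv[3])
c=shot("wrist",f); s=robot.read_state()
P=cloud(c); r=np.hypot(P[...,0]-x0,P[...,1]-y0)
k=(r<.035)&(P[...,2]>.062)&(P[...,2]<.082)&(c["depth"]>0)
n,l,st,_=cv2.connectedComponentsWithStats(k.astype(np.uint8))
if n>1:
    i=1+st[1:,4].argmax(); q=P[l==i]; z=np.median(q[:,2])
    pts=np.argwhere(l==i)[:,::-1]
    e,rad=cv2.minEnclosingCircle(pts.astype(np.float32)); X=ray(c,*e,z)
    print('button px',e,rad,'mean',q.mean(0).round(4),'centre',X.round(4),'ext',np.ptp(q,axis=0).round(4),'ztop',z.round(4))
    R=Ro.from_rotvec(s["orientation"]).as_matrix()
    tip=s["tool_pos"]+R[:,2]*.186
    print('tip',tip.round(4),'tilt',R[:,2].round(4),'tool shift mm',(R.T@(X-tip)*1e3).round(1),'F',s["force"].round(2),'t',s['t'])
m=(r<.07)&(P[...,2]>.038)&(P[...,2]<.048)
if m.sum()>100:
    rr=cv2.minAreaRect(np.argwhere(m)[:,::-1].astype(np.float32));print('cover centre',ray(c,*rr[0],.044).round(4),rr[1],'z',np.median(P[m][:,2]).round(4))
E
python3 w.py pics/w1.png .528 -.241
```

```text
button px (254.27586364746094, 195.7586212158203) 18.48298454284668 mean [ 0.5288 -0.2408  0.0735] centre [ 0.5286 -0.2405  0.0739] ext [0.0378 0.0371 0.0085] ztop 0.0739
tip [ 0.5263 -0.2385  0.1701] tilt [-0.0012  0.0011 -1.    ] tool shift mm [-3.  -1.3 96.1] F [ 1.03  0.3  -0.47] t 2.25
cover centre [ 0.5277 -0.2409  0.044 ] (69.31810760498047, 72.00138854980469) z 0.0439
```

View pics/w1.png

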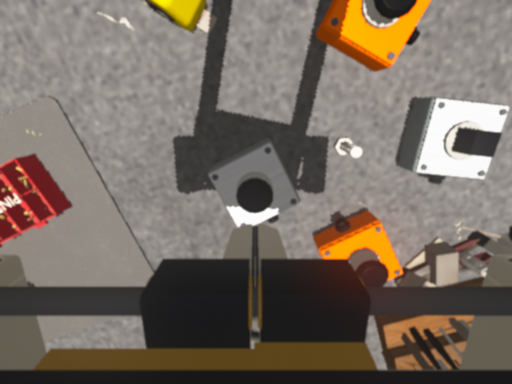

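The wrist view shows the mushroom button at (254,196), 38 mm wide on a grey box, so the size fits, with its top at about 74 mm. The fingertips are 3 mm off centre.

>>> drive_tool(
  moves=[0,-1,-1,30,0,0,0,0,-2,-0.5,30,0,0,0,0,0,0,20,0,0,0,0,0,0,9,0,0,0,0,0,0,0,0,0,0],
)

```text
t: 2.75
tool_pos: [0.5286, -0.24, 0.2665]
orientation: [-0.493, -3.1, -0.002]
force: [-1.1, 0.6, 0.5]
opening: 0.0002
gripper_force: 0.0
```

>>> drive_tool(
  moves=[0,0,0,2,0,0,0,0,0,0,2,0,0,0,0,0,0,2,0,0,0,0,0,0,2,0,0,0,0,0,0,1,0,0,0,0,0,0,0,0,0,0],
)

```text
t: 3.35
tool_pos: [0.5294, -0.2415, 0.2591]
orientation: [0.495, 3.101, -0.0]
force: [1.1, 0.1, 2.2]
opening: 0.0002
gripper_force: 1.0
```

>>> drive_tool(
  moves=[0,0,0,1,0,0,0,0,0,0,1,0,0,0,0,0,0,1,0,0,0,0,0,0,1,0,0,0,0,0,0,0,0,0,0],
)

```text
t: 3.85
tool_pos: [0.5292, -0.2414, 0.2547]
orientation: [0.496, 3.102, -0.0]
force: [1.3, -0.3, 1.5]
opening: 0.0006
gripper_force: 1.2
```

>>> drive_tool(
  moves=[0,0,0,1,0,0,0,0,0,0,1,0,0,0,0,0,0,0,0,0,0],
)

```text
t: 4.15
tool_pos: [0.529, -0.2413, 0.2525]
orientation: [-0.495, -3.102, -0.0]
force: [1.4, -0.6, 1.7]
opening: 0.0006
gripper_force: 1.1
```

>>> drive_tool(
  moves=[0,0,0,1,0,0,0,0,0,0,0,0,0,0],
)

```text
t: 4.35
tool_pos: [0.5291, -0.2413, 0.2519]
orientation: [-0.495, -3.102, 0.0]
force: [0.5, 0.3, 6.0]
opening: 0.0007
gripper_force: 2.9
```

>>> drive_tool(
  moves=[0,0,0,1,0,0,0,0,0,0,0,0,0,0],
)

```text
t: 4.55
tool_pos: [0.5291, -0.2413, 0.2512]
orientation: [-0.496, -3.102, 0.0]
force: [-0.8, 0.3, 7.8]
opening: 0.0006
gripper_force: 3.8
```

>>> drive_tool(
  moves=[0,0,0,-5,0,0,0,0,0,0,-30,0,0,0,0,0,0,-40,0,0,0,0,10,43,-20,0,0,0,0,10,43,0,0,0,0,0,11,43,0,0,0,0,0,11,43,0,0,0,0,0,11,42,0,0,0,0],
)

```text
t: 5.35
tool_pos: [0.5447, -0.0197, 0.3451]
orientation: [-0.496, -3.1, 0.0]
force: [0.7, -0.3, -0.9]
opening: 0.0007
gripper_force: 0.0
```

>>> drive_tool(
  moves=[0,0,0,0,0,0,0,0,0,0,0,0,0,0],
)

```text
t: 5.55
tool_pos: [0.545, -0.0205, 0.3451]
orientation: [-0.491, -3.101, 0.001]
force: [-0.3, -0.3, -0.8]
opening: 0.0005
gripper_force: 0.0
```

```bash
python3 w.py pics/w2.png .545 -.020; python3 - <<'E'
from h import *
a=shot("side");Q=cloud(a)
k=(np.hypot(Q[...,0]-.5286,Q[...,1]+.2408)<.02)&(Q[...,2]>.053)&(Q[...,2]<.09)
print('mush top side',Q[k].mean(0),np.percentile(Q[k][:,2],[50,90,97]))
E
```

```text
button px (258.1672058105469, 196.71803283691406) 17.339603424072266 mean [ 0.5458 -0.0177  0.0745] centre [ 0.5455 -0.0175  0.0753] ext [0.0301 0.0298 0.0156] ztop 0.0753
tip [ 0.5448 -0.0216  0.1592] tilt [-1.5e-03 -3.0e-04 -1.0e+00] tool shift mm [ 0.6  4.2 83.9] F [-0.4  -0.44 -0.79] t 5.6
cover centre [ 0.5447 -0.0177  0.044 ] (75.31430053710938, 71.3387680053711) z 0.0439
mush top side [ 0.5276122  -0.24350263  0.06547981] [0.06767862 0.06962882 0.07003003]
```

View pics/w2.png

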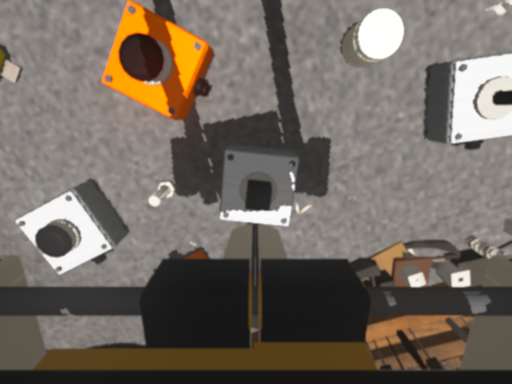

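The wrist view shows the square button at (258,197) on its grey box, and the fingertips need +4 mm in tool y. The mushroom button now stands about 10 mm lower in the side view, so it is down.

>>> drive_tool(
  moves=[0,0.5,2,30,0,0,0,0,0,2,30,0,0,0,0,0,0,15,0,0,0,0,0,0,5,0,0,0,0,0,0,2,0,0,0,0,0,0,1,0,0,0,0,0,0,1,0,0,0,0,0,0,0,0,0,0],
)

```text
t: 6.45
tool_pos: [0.5466, -0.0176, 0.2627]
orientation: [0.495, 3.101, 0.0]
force: [0.9, -0.3, 0.5]
opening: 0.0007
gripper_force: 0.0
```

>>> drive_tool(
  moves=[0,0,0,1,0,0,0,0,0,0,1,0,0,0,0,0,0,1,0,0,0,0,0,0,1,0,0,0,0,0,0,1,0,0,0,0,0,0,0,0,0,0],
)

```text
t: 7.05
tool_pos: [0.5464, -0.0175, 0.2568]
orientation: [0.495, 3.102, 0.0]
force: [2.0, -0.4, 2.2]
opening: 0.0004
gripper_force: 1.3
```

>>> drive_tool(
  moves=[0,0,0,1,0,0,0,0,0,0,1,0,0,0,0,0,0,1,0,0,0,0,0,0,1,0,0,0,0,0,0,0,0,0,0],
)

```text
t: 7.55
tool_pos: [0.5461, -0.0175, 0.2525]
orientation: [-0.495, -3.102, 0.0]
force: [1.9, -0.2, 3.5]
opening: 0.0005
gripper_force: 1.1
```

>>> drive_tool(
  moves=[0,0,0,1,0,0,0,0,0,0,0,0,0,0],
)

```text
t: 7.75
tool_pos: [0.5461, -0.0175, 0.2519]
orientation: [-0.495, -3.102, 0.0]
force: [-0.1, 0.5, 5.2]
opening: 0.0004
gripper_force: 2.9
```

>>> drive_tool(
  moves=[0,0,0,1,0,0,0,0,0,0,0,0,0,0],
)

```text
t: 7.95
tool_pos: [0.5461, -0.0175, 0.2511]
orientation: [-0.495, -3.102, 0.0]
force: [-1.3, -0.2, 7.8]
opening: 0.0008
gripper_force: 3.9
```

>>> drive_tool(
  moves=[0,0,0,-5,0,0,0,0,0,0,-35,0,0,0,0,0,0,-45,0,0,0,0,15,37,-10,0,0,0,0,15,37,0,0,0,0,0,15,37,0,0,0,0,0,16,38,0,0,0,0,0,16,38,0,0,0,0],
)

```text
t: 8.75
tool_pos: [0.5304, 0.1855, 0.345]
orientation: [-0.496, -3.1, 0.001]
force: [0.3, 0.1, 0.1]
opening: 0.0005
gripper_force: 0.0
```

>>> drive_tool(
  moves=[0,16,38,0,0,0,0,0,0,0,0,0,0,0,0,0,0,0,0,0,0],
)

```text
t: 9.05
tool_pos: [0.5272, 0.2259, 0.3448]
orientation: [-0.492, -3.101, 0.002]
force: [-0.8, -0.9, -0.3]
opening: 0.0003
gripper_force: 0.0
```

```bash
python3 w.py pics/w3.png .5275 .226; python3 - <<'E'
from h import *
a=shot("side");Q=cloud(a)
k=(np.hypot(Q[...,0]-.5457,Q[...,1]+.0178)<.02)&(Q[...,2]>.053)&(Q[...,2]<.09)
print('sq top side',Q[k].mean(0),np.percentile(Q[k][:,2],[50,90,97]))
E
```

```text
button px (257.0, 197.76666259765625) 7.830883502960205 mean [0.5289 0.2271 0.0736] centre [0.5282 0.2273 0.0751] ext [0.0122 0.0125 0.0139] ztop 0.0751
tip [0.5272 0.2248 0.159 ] tilt [-0.0017 -0.0011 -1.    ] tool shift mm [-0.3  2.8 83.9] F [-0.84  0.5  -0.59] t 9.1
cover centre [0.5272 0.2272 0.044 ] (71.21604919433594, 75.18315124511719) z 0.0439
sq top side [ 0.54483367 -0.02219687  0.06246306] [0.06346604 0.0699759  0.0705881 ]
```

View pics/w3.png

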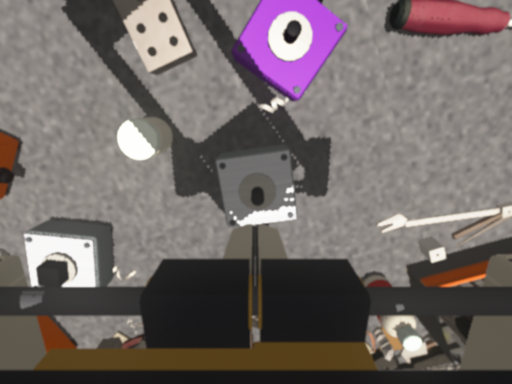

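The wrist view shows the thin pin at (257,198), about 12.5 mm wide, on the grey box; the purple one stays clear at (290,33). The square button's top also dropped from 82 to 70 mm in the side view.

>>> drive_tool(
  moves=[0,0,1,30,0,0,0,0,0,1,30,0,0,0,0,0,0,15,0,0,0,0,0,0,5,0,0,0,0,0,0,2,0,0,0,0,0,0,1,0,0,0,0,0,0,1,0,0,0,0,0,0,0,0,0,0],
)

```text
t: 9.95
tool_pos: [0.5289, 0.2273, 0.2628]
orientation: [0.495, 3.101, 0.001]
force: [-0.8, 0.0, -0.4]
opening: 0.0002
gripper_force: 0.0
```

>>> drive_tool(
  moves=[0,0,0,1,0,0,0,0,0,0,1,0,0,0,0,0,0,1,0,0,0,0,0,0,1,0,0,0,0,0,0,1,0,0,0,0,0,0,0,0,0,0],
)

```text
t: 10.55
tool_pos: [0.5287, 0.2272, 0.2568]
orientation: [0.496, 3.102, 0.001]
force: [1.6, 0.4, 2.5]
opening: 0.0003
gripper_force: 1.2
```

>>> drive_tool(
  moves=[0,0,0,1,0,0,0,0,0,0,1,0,0,0,0,0,0,1,0,0,0,0,0,0,1,0,0,0,0,0,0,0,0,0,0],
)

```text
t: 11.05
tool_pos: [0.5284, 0.2271, 0.2525]
orientation: [-0.495, -3.102, 0.0]
force: [1.9, 0.4, 1.6]
opening: 0.0001
gripper_force: 1.1
```

>>> drive_tool(
  moves=[0,0,0,1,0,0,0,0,0,0,0,0,0,0],
)

```text
t: 11.25
tool_pos: [0.5285, 0.2271, 0.2518]
orientation: [-0.495, -3.102, 0.0]
force: [0.3, 0.6, 6.5]
opening: 0.0005
gripper_force: 2.9
```

>>> drive_tool(
  moves=[0,0,0,1,0,0,0,0,0,0,0,0,0,0],
)

```text
t: 11.45
tool_pos: [0.5285, 0.2271, 0.2511]
orientation: [-0.496, -3.102, 0.0]
force: [-0.9, -0.4, 7.8]
opening: 0.0006
gripper_force: 3.8
```

>>> drive_tool(
  moves=[0,0,0,-5,0,0,0,0,0,0,-35,0,0,0,0,0,0,-45,0,0,0,0,20,0,-45,0,0,0,0,40,20,0,0,0,0,0,40,20,0,0,0,0,0,40,20,0,0,0,0,0,0,0,0,0,0,0],
)

```text
t: 12.25
tool_pos: [0.4106, 0.3305, 0.3801]
orientation: [-0.488, -3.101, 0.0]
force: [0.4, 0.8, 0.6]
opening: 0.0009
gripper_force: 0.0
```

```bash
python3 - <<'E'
from h import *
a=shot("side",'pics/end.png');t=shot("top");Q=cloud(a);P=cloud(t);print(robot.read_state()["t"])
for n,x,y in(("mush",.5286,-.2408),("sq",.5457,-.0178),("pin",.528,.227)):
  for C in(Q,P):
    k=(np.hypot(C[...,0]-x,C[...,1]-y)<.025)&(C[...,2]>.055)&(C[...,2]<.09)
    print(n,k.sum(),C[k].mean(0).round(4),np.percentile(C[k][:,2],[50,95]).round(4))
E
```

```text
12.35
mush 200 [ 0.5282 -0.2426  0.0674] [0.0678 0.07  ]
mush 113 [ 0.5275 -0.2416  0.065 ] [0.0651 0.0691]
sq 96 [ 0.5444 -0.022   0.0657] [0.0677 0.0708]
sq 62 [ 0.5438 -0.0195  0.0655] [0.066  0.0696]
pin 31 [0.5284 0.2253 0.0617] [0.0603 0.0704]
pin 19 [0.5261 0.2237 0.0633] [0.0651 0.0691]
```

View pics/end.png

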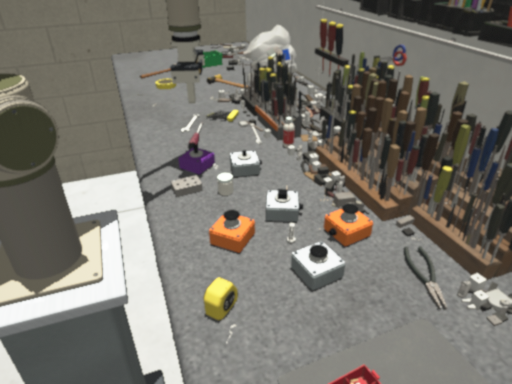

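The end view shows all three buttons down, at (318,251), (283,194) and (244,153), with their tops at about 65–66 mm in the top view. Nothing else has moved.

```bash
python3 -c "
from plant import robot
print(robot.close_job())"
```

```text
the job is handed in; nothing more can be done
None
```

I pressed all three buttons fully down in the order asked (mushroom, square, pin), each with about 8 N. Nothing else on the bench moved, and I handed the job in at about 12.4 s.

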